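Lay out the violin maker's bench things on their outline boards

ROBOT

A 6-joint arm with a two-finger parallel gripper is mounted at the origin on the work surface. World frame = base frame: x ahead of the robot, y to its left, z up, the work surface at z = 0. Lengths are in m, angles in degrees, forces in N, time in s.
With the tool pointing down it reaches from about 0.375 to 0.9 m from the base axis. Payload 3.1 kg.
Tool frame: the origin (TCP) lies between the finger pads; the fingertips stand 11 mm ahead of it and the grasp point (between the pads) lies 8 mm behind it; z points along the fingers, y is the line along which they close (so a half turn about z gives the same grasp; the last joint's range is limited). The gripper opens to 87 mm and grips with 3 to 60 N. Pads are 19 mm wide; open, the fingers measure 117 mm over their backs; the gripper's body (75 mm by 190 mm) begins 51 mm behind the grasp point.
Start: joints at [54.345, 30.224, 82.088, -0, 67.689, -10.227], TCP at [0.268, 0.564, 0.234] pointing down, gripper open.
Joint ranges: [-176.69, 176.69], [-43.24, 126.21], [12.49, 139.97], [-82, 262], [0, 151.66], [-163.58, 163.58]. Speed limits (degrees/s): [159.86, 159.86, 180, 180, 180, 180].

INTERFACE

Orientations are given as a 3x3 rotation matrix whose columns are the frame's x, y, z axes.
In Python, from rig import bot gives the robot as it stands.
- The arm moves only by the tool apply_moves, never from a script. Its argument "steps" is a list that holds one entry, the list of rows, each a list of 7 numbers: the shift along the tool's x, y, z in cm, then the turn, a rotation vector about the tool's x, y, z in degrees, then the gripper command: -1 is shut, 1 is fully open, values between are in proportion. In form: [[[dx, dy, dz, rx, ry, rz, jaw], ...]]. A call has 1 to 20 rows; each row is the pose to reach, as a shift and turn from the pose commanded when the call began, along the tool's axes at that moment; what a row does not reach only later rows make up. A row lasts 1/8 s, in which the tool goes at most 62.5 mm and 10.7 degrees, less where a joint would pass 70% of its speed; a pose out of reach is approached as far as the arm can. A call with a gripper value outside its range is refused whole. The fingers move at their own pace and stop on an object; the grip force is fixed at half the most. Time passes only in rows, so rows that repeat a pose let the fingers close. It gives the time, the measured TCP pose, the force, the opening and the grip force at its end, in the units of the state.
- bot.read_state(): the state, without advancing time (a new reading comes with each control period).
- bot.capture(name): name is "scene" or "top" or "wrist"; returns the picture (420x560x3 uint8, blue, green, red); there is no depth.
- bot.camera_model(name): a dict with "intrinsics" (3x3 intrinsics, pixels), "R" (3x3) and "t" (3): a world point X has camera coordinates R X + t. Camera axes: x right, y down, z forward; pixel columns grow to the right and rows downward; lengths in m; the calibration is good to about 2 mm. The wrist camera is an equidistant fisheye: a pixel r from the principal point sees the ray r / f radians off the axis. A picture is of the moment at which its call begins: read the wrist's pose just before it. camera_model takes no time and is no camera call; for the wrist camera it gives the pose at the moment of the call.
- bot.hand_in(): hands the job in; it is judged then, once.
The state is a dict: "time_s": time; "joint_positions": joint angles; "qvel": joint speeds; "tau": joint torques, N m; "position": TCP position; "tcp_rot": TCP orientation; "force": force on the tool from outside, world axes, zero at the start; "moment": the same for the moment, N m; "opening": opening from 0.0 (shut) to 1.0 (fully open); "grasp_force": force on a finger pad.
Only numpy, scipy, OpenCV 4.12 (cv2) and the standard library are available. Lean on these libraries where they do the work, as an engineer would, in place of code of your own. Each camera call takes 0.05 s, during which the arm holds its last target. There are 200 camera calls.

TASK

Get the violin maker's bench ready: carry the black tailpiece, the sharpening stone, the big varnish jar and the small varnish jar each to the board whose dark outline has its shape and size, and set it down squarely on that outline, the tailpiece face up with its narrow end on the narrow end of the outline. Keep the jars upright, and do not shift the little brass plane that stands in the middle.

Things in the scene. Friction and masses are not known exactly. Their poses are not given: they have to be found in the camera images.
- tailpiece: Loose black violin tailpiece lying flat: a tapered slab 110 mm long, 14 mm thick, 44 mm wide at the wide end and 24 mm at the narrow end (34 mm at the middle), with a brass strip across the top near the narrow end and four small steel dots near the wide end; about 60 g. Origin: middle of its length, centre of the underside; x points along it to the narrow end, z up. It lies at any yaw. Grip it across the width at the middle.
- tail_narrow (a point): Centre of the narrow end face of the tailpiece, 55 mm along the tailpiece's x from its origin and 7 mm above the underside.
- stone: Loose light grey sharpening stone, a plain block 110 mm (its x) by 40 mm (its y) by 26 mm high, about 250 g. Origin: centre of the underside, z up. It lies at any yaw; either end may lead.
- big_jar: Loose closed amber glass jar with black lid, round, 58 mm diameter, 46 mm high, about 160 g. Origin: centre of the underside, z up.
- small_jar: Loose closed amber glass jar with black lid, round, 38 mm diameter, 46 mm high, about 80 g. Origin: centre of the underside, z up.
- tail_board: Fixed plywood board 126 x 62 mm, flat, top 8 mm above the bench, with a tapered dark grey felt outline of the tailpiece inlaid flush in its centre (114 mm long, 48 mm tapering to 28 mm). Origin: centre of the underside; x points along the outline to its narrow end.
- stone_board: Fixed plywood board 126 x 62 mm, flat, top 8 mm above the bench, with a rectangular dark grey felt outline 114 x 44 mm inlaid flush in its centre. Origin: centre of the underside; x along the long side.
- big_board: Fixed square plywood board 82 x 82 mm, flat, top 8 mm above the bench, with a round dark grey felt outline of 62 mm diameter inlaid flush in its centre. Origin: centre of the underside.
- small_board: Fixed square plywood board 62 x 62 mm, flat, top 8 mm above the bench, with a round dark grey felt outline of 42 mm diameter inlaid flush in its centre. Origin: centre of the underside.
- plane: Bystander, not to be shifted: loose brass finger plane with a dark wooden wedge, 46 x 22 mm, 24 mm high, standing in the middle of the work area among the things. Origin: centre of the underside. (A wooden thread spool, 36 mm wide and 28 mm high, stands about 170 mm to the robot's left of it, and a cork-faced wooden block, 40 x 26 x 22 mm, about 170 mm to the right; they do not matter but are in the way of careless fingers.)
Mind the look-alikes: they are no part of the job. What is shaped like the small_board but red or turquoise is not meant.

How it is judged (in metres and radians):
At the end, for the whole second after the job is handed in: Each thing lies flat, at rest and released on its own board, centre within 10 mm of the outline's centre; tailpiece and stone within 0.2 rad of their outlines, the tailpiece face up, narrow end on narrow end; the brass plane within 15 mm of where it stood (horizontal distance between tailpiece and tail_board below 0.01 m and z of tailpiece in the frame of tail_board between 0.005 and 0.011 m and angle between each of tailpiece, stone, big_jar, small_jar's own z axis and vertical below 0.1 rad and linear speed of each of tailpiece, stone, big_jar, small_jar below 0.02 m/s and horizontal distance between stone and stone_board below 0.01 m and z of stone in the frame of stone_board between 0.005 and 0.011 m and horizontal distance between big_jar and big_board below 0.01 m and z of big_jar in the frame of big_board between 0.005 and 0.011 m and horizontal distance between small_jar and small_board below 0.01 m and z of small_jar in the frame of small_board between 0.005 and 0.011 m and angle between the x axis of tailpiece and the x axis of tail_board, either way round below 0.2 rad and angle between the x axis of stone and the x axis of stone_board, either way round below 0.2 rad and x of tail_narrow in the frame of tail_board above 0.04 m and distance of plane from where it was at the start of the episode below 0.015 m); the robot touches nothing.
It fails at once if a jar was tipped over (angle between any of big_jar, small_jar's own z axis and vertical above 0.6 rad).
It fails at once if the brass plane was shifted (distance of plane from where it was at the start of the episode above 0.015 m).
It also fails if it takes over 112 s, if anything falls off the work surface, if the arm or the gripper's body presses on something with over 40 N, if the wrist force passes 120 N, or if a joint passes its speed limit or range.

## Working session

There is one attempt and no reset: what is moved stays moved. The work goes in short steps, Python scripts to look and compute and a tool call to move; the robot and the scene stay as the last step left them, time stands still between calls to the robot, and variables do not carry over. Pictures are saved under pics/ and viewed, at most 14 in all, crops included, and the job is handed in when it is done.

Besides the shell and the picture viewer there is one more tool, called after "Emit:" by a JSON object that holds its "name" and its "arguments", one argument or row to a line. apply_moves: Moves the arm, as the interface text tells. Its arguments: {"type":"object","properties":{"steps":{"type":"array","items":{"type":"array","items":{"type":"array","items":{"type":"number"}}}}},"required":["steps"]}

```bash
mkdir -p pics; ls; python3 - <<'E'
from rig import bot
import cv2
s=bot.read_state();print({k:s[k] for k in('time_s','position','tcp_rot','opening','joint_positions')})
for n in('scene','top'):
    cv2.imwrite(f'pics/{n}0.png',bot.capture(n)); m=bot.camera_model(n); print(n,m)
E
```

```text
pics
{'time_s': 0.0, 'position': array([0.26791255, 0.56387823, 0.23256824]), 'tcp_rot': array([[-9.03117466e-01,  4.29391806e-01, -1.23243663e-03],
       [ 4.29393430e-01,  9.03115799e-01, -1.77083282e-03],
       [ 3.52651892e-04, -2.12847024e-03, -9.99997673e-01]]), 'opening': 1.0004938144206152, 'joint_positions': array([ 5.43455050e+01,  3.02787622e+01,  8.21573843e+01, -1.90747912e-03,
        6.76874559e+01, -1.02247168e+01])}
scene {'intrinsics': array([[451.51359224,   0.        , 288.21467146],
       [  0.        , 451.51359224, 212.81460567],
       [  0.        ,   0.        ,   1.        ]]), 'R': array([[ 0.65359808,  0.75665986, -0.01659512],
       [ 0.55927434, -0.49763864, -0.66299924],
       [-0.50992328,  0.42405381, -0.74843611]]), 't': array([-0.3670508 , -0.23391155,  1.23543037])}
top {'intrinsics': array([[414.51688006,   0.        , 279.89533159],
       [  0.        , 414.51688006, 206.75345321],
       [  0.        ,   0.        ,   1.        ]]), 'R': array([[ 0.01606439, -0.99960947, -0.02286577],
       [-0.9962924 , -0.01406963, -0.08487347],
       [ 0.08451862,  0.02414444, -0.99612933]]), 't': array([0.05640295, 0.5021    , 0.95761119])}
```

View pics/top0.png

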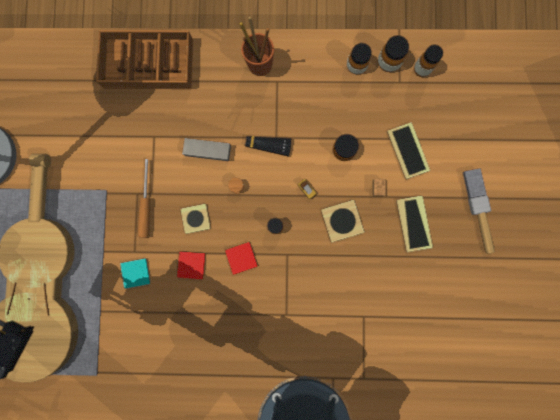

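View pics/scene0.png

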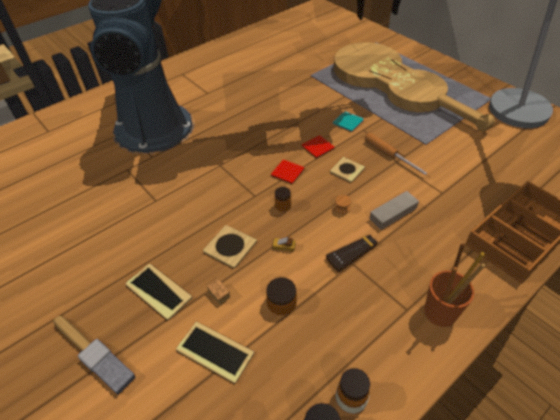

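```bash
cat > h.py <<'E'
import numpy as np, cv2
from rig import bot
def ray(m,uv):
    K=np.array(m['intrinsics']);R=np.array(m['R']);t=np.array(m['t'])
    d=np.linalg.inv(K)@[uv[0],uv[1],1]
    return -R.T@t, R.T@d/np.linalg.norm(d)
def onplane(m,uv,z):
    o,d=ray(m,uv); return o+d*(z-o[2])/d[2]
def tri(ma,a,mb,b):
    o1,d1=ray(ma,a);o2,d2=ray(mb,b)
    s=np.linalg.lstsq(np.c_[d1,-d2],o2-o1,rcond=None)[0]
    p,q=o1+s[0]*d1,o2+s[1]*d2
    return (p+q)/2,np.linalg.norm(p-q)
E
python3 - <<'E'
import cv2,numpy as np
a=cv2.imread('pics/top0.png');b=cv2.imread('pics/scene0.png')
ca=cv2.resize(a[125:245,175:435],None,fx=3,fy=3,interpolation=cv2.INTER_CUBIC)
cv2.imwrite('pics/c1.png',ca)
for n,i,(x0,y0,x1,y1) in(('top',a,(175,125,440,260)),('scene',b,(100,150,430,390))):
    v=i.max(2); m=np.zeros_like(v); m[y0:y1,x0:x1]=(v<60)[y0:y1,x0:x1]*255
    for c in cv2.findContours(m,0,2)[0]:
        if cv2.contourArea(c)>50:
            M=cv2.moments(c);print(n,'dark',round(M['m10']/M['m00'],1),round(M['m01']/M['m00'],1),cv2.contourArea(c),np.round(np.array(cv2.minAreaRect(c)[1]),1),round(cv2.minAreaRect(c)[2]))
    hsv=cv2.cvtColor(i,cv2.COLOR_BGR2HSV)
    g=np.zeros_like(v); g[y0:y1,x0:x1]=((hsv[...,1]<70)&(v>85))[y0:y1,x0:x1]*255
    for c in cv2.findContours(g,0,2)[0]:
        if cv2.contourArea(c)>50:
            M=cv2.moments(c);print(n,'grey',round(M['m10']/M['m00'],1),round(M['m01']/M['m00'],1),cv2.contourArea(c),np.round(np.array(cv2.minAreaRect(c)[1]),1),round(cv2.minAreaRect(c)[2]))
E
```

```text
top dark 274.9 225.5 149.0 [13. 14.] 90
top dark 342.4 220.6 402.5 [22.8 22.8] 27
top dark 414.9 225.7 578.5 [46.  16.9] 80
top dark 273.2 144.7 473.0 [36.3 16.7] 11
top dark 346.1 146.1 398.5 [22.4 23.3] 27
top dark 408.7 150.2 663.0 [44.9 16.3] 69
top grey 205.8 148.8 706.5 [45.5 16.9] 7
scene dark 353.7 380.6 424.0 [19. 27.] 90
scene dark 214.7 350.4 1191.0 [59.4 22.3] 28
scene dark 280.7 291.7 544.0 [25. 26.] 90
scene dark 156.5 288.5 724.5 [47.2 19.8] 41
scene dark 348.8 254.5 521.5 [18.8 45.2] 63
scene dark 229.4 244.7 368.5 [19. 25.] 90
scene dark 282.1 194.1 125.5 [12. 13.] 90
scene dark 346.9 168.1 62.0 [ 7. 12.] 90
scene grey 112.5 369.3 845.0 [46.7 25.5] 45
scene grey 394.1 207.3 615.5 [15.8 45.4] 60
```

View pics/c1.png

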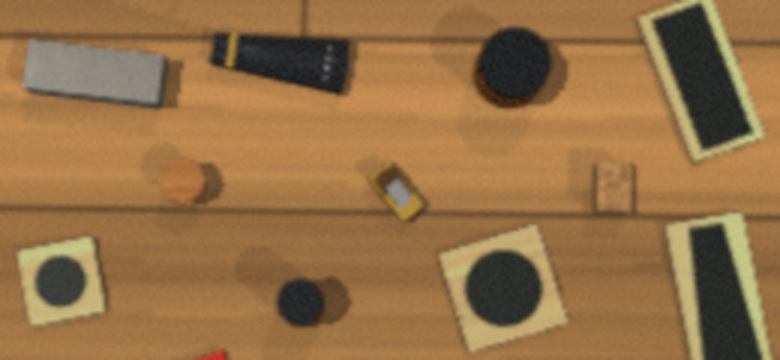

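The crop shows that the tail_board is the lower right board (415,223), with its narrow end up. The stone_board is the upper right one (409,150). The tailpiece is at (268,146) with its narrow end to the left, and the plane is at (308,188). Next I measure from both views.

```bash
cat > meas.py <<'E'
from h import *
I={n:cv2.imread(f'pics/{n}0.png') for n in('top','scene')}
C={n:bot.camera_model(n) for n in I}
S=8
def blob(n,c,r,f):
    x0,y0=c[0]-r,c[1]-r
    i=cv2.resize(I[n][y0:c[1]+r,x0:c[0]+r],None,fx=S,fy=S,interpolation=cv2.INTER_CUBIC)
    hsv=cv2.cvtColor(i,cv2.COLOR_BGR2HSV).astype(int)
    m=f(hsv,i.astype(int)).astype(np.uint8)*255
    m=cv2.morphologyEx(m,cv2.MORPH_OPEN,np.ones((9,9)))
    cs=[c for c in cv2.findContours(m,0,2)[0] if cv2.contourArea(c)>S*S*15]
    k=min(cs,key=lambda c:-cv2.pointPolygonTest(c,(r*S,r*S),True))
    return (k.reshape(-1,2)+.5)/S-.5+[x0,y0]
dark=lambda h,i:h[...,2]<75
ply=lambda h,i:((h[...,2]>150)&(h[...,1]<140)|(h[...,2]<75))
grey=lambda h,i:(h[...,1]<70)&(h[...,2]>60)
def quad(k):
    h=cv2.convexHull(k.astype(np.float32))
    return cv2.approxPolyN(h,4,None,-1,True).reshape(-1,2) if hasattr(cv2,'approxPolyN') else cv2.boxPoints(cv2.minAreaRect(h))
def diag(q):  # intersection of diagonals: projective centre
    L=lambda a,b:np.cross([*a,1],[*b,1])
    p=np.cross(L(q[0],q[2]),L(q[1],q[3]));return p[:2]/p[2]
B={'tail_board':((415,223),(157,290),34),'stone_board':((409,150),(215,352),44),'big_board':((343,221),(231,246),32),'small_board':((195,218),(347,169),22)}
for b,(a,s,r) in B.items():
    k=blob('top',a,min(r,36),ply);k2=blob('scene',s,r,ply);q,q2=quad(k),quad(k2)
    p,g=tri(C['top'],diag(q),C['scene'],diag(q2))
    W=np.array([onplane(C['top'],u,.008) for u in q]);e=[W[1]-W[0],W[2]-W[1]]
    W2=np.array([onplane(C['scene'],u,.008) for u in q2]);e2=[W2[1]-W2[0],W2[2]-W2[1]]
    yaw=lambda e:[np.round(np.degrees(np.arctan2(x[1],x[0]))%180,1) for x in e]
    print(b,np.round(p*1000,1),'gap',round(g*1000,1),'top-plane',np.round(onplane(C['top'],diag(q),.008)*1000,1),'L',[np.round(np.linalg.norm(x)*1000) for x in e],yaw(e),[np.round(np.linalg.norm(x)*1000) for x in e2],yaw(e2))
for b,(a,s,r) in {'big_jar':((346,147),(281,290),22),'small_jar':((275,226),(282,193),14)}.items():
    f=lambda h,i:(h[...,2]<55)
    E=cv2.fitEllipse(cv2.convexHull(blob('top',a,r,f).astype(np.float32)));E2=cv2.fitEllipse(cv2.convexHull(blob('scene',s,r,f).astype(np.float32)))
    p,g=tri(C['top'],E[0],C['scene'],E2[0]);print(b,np.round(p*1000,1),'gap',round(g*1000,1),'onplane',np.round(onplane(C['top'],E[0],.046)*1000,1),E,E2)
E
python3 meas.py
```

```text
tail_board [ 467.3 -255.7    8.4] gap 0.2 top-plane [ 467.3 -255.9    8. ] L [np.float64(64.0), np.float64(128.0)] [np.float64(100.9), np.float64(10.6)] [np.float64(64.0), np.float64(129.0)] [np.float64(100.4), np.float64(10.6)]
stone_board [ 644.2 -243.7    9. ] gap 0.2 top-plane [ 644.4 -243.9    8. ] L [np.float64(66.0), np.float64(132.0)] [np.float64(111.3), np.float64(19.9)] [np.float64(64.0), np.float64(128.0)] [np.float64(110.8), np.float64(20.7)]
big_board [470.8 -85.3   7.8] gap 0.9 top-plane [471.  -84.9   8. ] L [np.float64(86.0), np.float64(85.0)] [np.float64(106.9), np.float64(17.3)] [np.float64(84.0), np.float64(83.0)] [np.float64(107.5), np.float64(18.0)]
small_board [471.4 268.3   8.7] gap 1.7 top-plane [472.  269.2   8. ] L [np.float64(67.0), np.float64(67.0)] [np.float64(104.0), np.float64(8.6)] [np.float64(66.0), np.float64(64.0)] [np.float64(102.5), np.float64(11.8)]
big_jar [644.9 -89.7  37. ] gap 0.5 onplane [643.  -88.3  46. ] ((346.08819580078125, 146.06471252441406), (22.826980590820312, 23.93484115600586), 47.594791412353516) ((280.57916259765625, 291.6918640136719), (26.37213134765625, 27.767807006835938), 82.54610443115234)
small_jar [456.2  74.2  39.3] gap 0.1 onplane [456.  74.  46.] ((274.98162841796875, 225.41793823242188), (14.330859184265137, 14.704014778137207), 138.38467407226562) ((282.1540222167969, 194.0707244873047), (12.88078784942627, 14.072651863098145), 92.52352142333984)
```

```bash
cat > meas2.py <<'E'
from meas import *
print('----')
def show(b,q,q2,z):
    p,g=tri(C['top'],diag(q),C['scene'],diag(q2))
    for n,Q in(('top',q),('scene',q2)):
        W=np.array([onplane(C[n],u,z) for u in Q]);e=np.roll(W,-1,0)-W
        print(b,n,np.round(p*1000,1),round(g*1000,1),'cen',np.round(W.mean(0)*1000,1),np.round(np.linalg.norm(e,axis=1)*1000),np.round(np.degrees(np.arctan2(e[:,1],e[:,0]))))
top=lambda h,i:(h[...,1]<70)&(h[...,2]>100)
for t in (95,110,125):
    f=lambda h,i:(h[...,1]<75)&(h[...,2]>t)
    show('stone',quad(blob('top',(206,149),30,f)),quad(blob('scene',(394,207),32,f)),.026)
def blob2(n,c,r):
    x0,y0=c[0]-r,c[1]-r
    i=cv2.resize(I[n][y0:c[1]+r,x0:c[0]+r],None,fx=S,fy=S,interpolation=cv2.INTER_CUBIC)
    m=((i.max(2)<75)).astype(np.uint8)*255
    m=cv2.morphologyEx(m,cv2.MORPH_CLOSE,cv2.getStructuringElement(2,(61,61)))
    k=max(cv2.findContours(m,0,2)[0],key=cv2.contourArea)
    return (k.reshape(-1,2)+.5)/S-.5+[x0,y0]
show('tail',quad(blob2('top',(268,146),28)),quad(blob2('scene',(351,253),32)),.012)
E
python3 meas2.py | sed -n '/----/,$p'
```

```text
----
stone top [638.6 243.4  22.9] 0.6 cen [638.1 243.7  26. ] [ 40. 110.  41. 109.] [175.  84.  -7. -97.]
stone scene [638.6 243.4  22.9] 0.6 cen [639.9 241.6  26. ] [109.  39. 110.  41.] [-97. 174.  84.  -8.]
stone top [638.7 243.3  24.2] 1.0 cen [638.6 244.1  26. ] [ 39. 109.  40. 108.] [175.  84.  -7. -97.]
stone scene [638.7 243.3  24.2] 1.0 cen [639.3 242.6  26. ] [107.  38. 108.  39.] [-97. 175.  84.  -8.]
stone top [638.8 243.2  25.9] 0.8 cen [639.  244.6  26. ] [ 38. 108.  40. 107.] [176.  84.  -7. -97.]
stone scene [638.8 243.2  25.9] 0.8 cen [638.6 243.5  26. ] [105.  36. 107.  37.] [-96. 175.  84.  -8.]
tail top [657.2 111.7   6.1] 1.3 cen [654.2  95.7  12. ] [ 46. 112.  25. 110.] [178.  78.  -4. -91.]
tail scene [657.2 111.7   6.1] 1.3 cen [657.8  92.3  12. ] [115.  50. 114.  29.] [-92. 173.  78.  -5.]
```

Measured poses (x, y in mm, yaw in degrees):

| Thing | Position | Yaw |
|---|---|---|
| tailpiece | (655, 95) | 83.5 |
| stone | (638.7, 243.5) | 84 |
| big jar | (644, -89) | – |
| small jar | (456, 74) | – |

The board heights came out at 8 to 9 mm and the yaws agree in both views. The small jar goes first.

```bash
cat > plan.py <<'E'
import sys,json
from h import *
s=bot.read_state();R=np.array(s['tcp_rot']);p=np.array(s['position'])
y0=np.degrees(np.arctan2(R[1,0],R[0,0]))
print('t',round(s['time_s'],2),'pos',np.round(p*1000,1),'yaw',round(y0,1),'open',round(float(s['opening']),3),'gf',np.round(s['grasp_force'],1),'F',np.round(s['force'],1))
for a in sys.argv[1:]:
    x,y,z,w=map(float,a.split(','))
    d=R.T@(np.array([x,y,z])/1000-p)*100
    print(a,'->',np.round(d,2),'rz',round(-((w-y0+180)%360-180),1))
E
python3 plan.py 456,74,130,110 456,74,17,110
```

```text
t 0.1 pos [268.  564.  232.7] yaw 154.6 open 0.997 gf 0.0 F [0.1 0.2 0.5]
456,74,130,110 -> [-38.02 -36.16  10.32] rz 44.6
456,74,17,110 -> [-38.03 -36.14  21.62] rz 44.6
```

Emit:
{"name": "apply_moves", "arguments": {
  "steps": [
    [[-38.0,-36.15,10.3,0,0,44.6,1],[-38.0,-36.15,10.3,0,0,44.6,1],[-38.0,-36.15,10.3,0,0,44.6,1],[-38.0,-36.15,10.3,0,0,44.6,1],[-38.0,-36.15,10.3,0,0,44.6,1],[-38.0,-36.15,10.3,0,0,44.6,1],[-38.0,-36.15,10.3,0,0,44.6,1],[-38.0,-36.15,10.3,0,0,44.6,1],[-38.0,-36.15,10.3,0,0,44.6,1],[-38.0,-36.15,10.3,0,0,44.6,1],[-38.0,-36.15,10.3,0,0,44.6,1],[-38.0,-36.15,10.3,0,0,44.6,1],[-38.0,-36.15,10.3,0,0,44.6,1]]
  ]
}}

```text
time_s: 1.72
position: [0.4559, 0.0759, 0.1308]
tcp_rot: [[-0.343, 0.939, 0.0], [0.939, 0.343, 0.0], [-0.0, 0.0, -1.0]]
force: [-0.6, -0.6, -0.0]
opening: 0.998
grasp_force: 0.0
```

```bash
python3 plan.py 456,74,17,110; python3 - <<'E'
from h import *
cv2.imwrite('pics/w1.png',bot.capture('wrist'))
E
```

```text
t 1.73 pos [455.9  75.9 130.8] yaw 110.1 open 0.998 gf 0.0 F [-0.6 -0.6 -0. ]
456,74,17,110 -> [-0.18 -0.05 11.38] rz 0.1
```

View pics/w1.png

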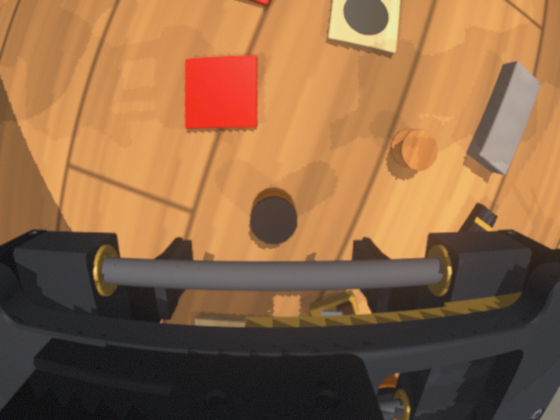

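The wrist view shows the small jar at (274,218), centred between the fingers. I descend, grip and lift.

Emit:
{"name": "apply_moves", "arguments": {
  "steps": [
    [[-0.15,-0.05,4,0,0,0,1],[-0.15,-0.05,8,0,0,0,1],[-0.15,-0.05,10,0,0,0,1],[-0.15,-0.05,11.4,0,0,0,1],[-0.15,-0.05,11.4,0,0,0,1],[-0.15,-0.05,11.4,0,0,0,-1],[-0.15,-0.05,11.4,0,0,0,-1],[-0.15,-0.05,11.4,0,0,0,-1],[-0.15,-0.05,11.4,0,0,0,-1],[-0.15,-0.05,11.4,0,0,0,-1],[-0.15,-0.05,11.4,0,0,0,-1],[-0.15,-0.05,11.4,0,0,0,-1],[-0.15,-0.05,11.4,0,0,0,-1]]
  ]
}}

```text
time_s: 3.4
position: [0.4565, 0.0732, 0.0166]
tcp_rot: [[-0.342, 0.94, 0.0], [0.94, 0.342, -0.0], [-0.0, 0.0, -1.0]]
force: [-0.2, -0.6, 1.3]
opening: 0.427
grasp_force: 30.0
```

```bash
python3 plan.py 456,74,100,110 471.5,268.5,100,110 471.5,268.5,26,110
```

```text
t 3.4 pos [456.5  73.2  16.6] yaw 110.0 open 0.427 gf 30.0 F [-0.2 -0.6  1.3]
456,74,100,110 -> [ 0.09 -0.02 -8.34] rz -0.0
471.5,268.5,100,110 -> [17.84  8.08 -8.34] rz -0.0
471.5,268.5,26,110 -> [17.84  8.08 -0.94] rz -0.0
```

Emit:
{"name": "apply_moves", "arguments": {
  "steps": [
    [[0,0,-3,0,0,0,-1],[0,0,-7.5,0,0,0,-1],[3,1.35,-8.3,0,0,0,-1],[7,3.2,-8.3,0,0,0,-1],[11,5,-8.3,0,0,0,-1],[14.5,6.6,-8.3,0,0,0,-1],[17,7.7,-8.3,0,0,0,-1],[17.85,8.1,-7,0,0,0,-1],[17.85,8.1,-4,0,0,0,-1],[17.85,8.1,-2,0,0,0,-1],[17.85,8.1,-1.2,0,0,0,-1],[17.85,8.1,-0.85,0,0,0,-1],[17.85,8.1,-0.85,0,0,0,-1]]
  ]
}}

```text
time_s: 5.03
position: [0.4718, 0.2684, 0.0253]
tcp_rot: [[-0.341, 0.94, 0.0], [0.94, 0.341, 0.0], [-0.0, 0.0, -1.0]]
force: [0.1, -0.2, -0.5]
opening: 0.423
grasp_force: 30.0
```

```bash
python3 plan.py 471.5,268.5,25,110; python3 - <<'E'
from h import *
i=bot.capture('scene');cv2.imwrite('pics/s1.png',cv2.resize(i[110:240,270:450],None,fx=3,fy=3))
E
```

```text
t 5.03 pos [471.8 268.4  25.3] yaw 109.9 open 0.423 gf 30.0 F [ 0.1 -0.2 -0.5]
471.5,268.5,25,110 -> [ 0.02 -0.02  0.03] rz -0.1
```

View pics/s1.png

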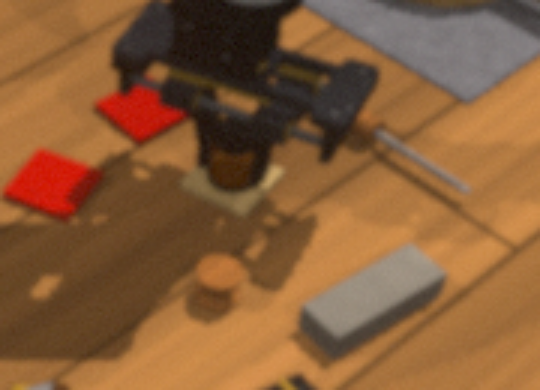

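The jar is upright on its board, at (235,180) in the crop. I lower it the last 0.5 mm, release and rise.

Emit:
{"name": "apply_moves", "arguments": {
  "steps": [
    [[0,0,0.05,0,0,0,-1],[0,0,0.05,0,0,0,0.2],[0,0,0.05,0,0,0,0.6],[0,0,0.05,0,0,0,0.6],[0,0,0.05,0,0,0,0.6],[0,0,-3,0,0,0,0.8],[0,0,-8,0,0,0,1],[0,0,-10,0,0,0,1],[0,0,-10,0,0,0,1]]
  ]
}}

```text
time_s: 6.2
position: [0.4726, 0.2691, 0.1267]
tcp_rot: [[-0.342, 0.94, 0.004], [0.94, 0.342, 0.001], [-0.0, 0.004, -1.0]]
force: [0.1, -0.1, 0.1]
opening: 0.993
grasp_force: 0.0
```

```bash
python3 plan.py 638.7,243.5,110,84 638.7,243.5,15,84
```

```text
t 6.2 pos [472.6 269.1 126.7] yaw 110.0 open 0.993 gf 0.0 F [ 0.1 -0.1  0.1]
638.7,243.5,110,84 -> [-8.08 14.73  1.73] rz 26.0
638.7,243.5,15,84 -> [-8.08 14.69 11.23] rz 26.0
```

Emit:
{"name": "apply_moves", "arguments": {
  "steps": [
    [[-8.1,14.7,1.7,0,0,26,1],[-8.1,14.7,1.7,0,0,26,1],[-8.1,14.7,1.7,0,0,26,1],[-8.1,14.7,1.7,0,0,26,1],[-8.1,14.7,1.7,0,0,26,1],[-8.1,14.7,5,0,0,26,1],[-8.1,14.7,8,0,0,26,1],[-8.1,14.7,8,0,0,26,1],[-8.1,14.7,8,0,0,26,1],[-8.1,14.7,8,0,0,26,1]]
  ]
}}

```text
time_s: 7.45
position: [0.6381, 0.2432, 0.0468]
tcp_rot: [[0.105, 0.995, 0.003], [0.995, -0.105, 0.001], [0.001, 0.003, -1.0]]
force: [-0.7, 0.9, 0.4]
opening: 0.996
grasp_force: 0.0
```

```bash
python3 plan.py 638.7,243.5,15,84; python3 - <<'E'
from h import *
cv2.imwrite('pics/w2.png',bot.capture('wrist'))
E
```

```text
t 7.45 pos [638.1 243.2  46.8] yaw 84.0 open 0.996 gf 0.0 F [-0.7  0.9  0.4]
638.7,243.5,15,84 -> [0.03 0.05 3.18] rz -0.0
```

View pics/w2.png

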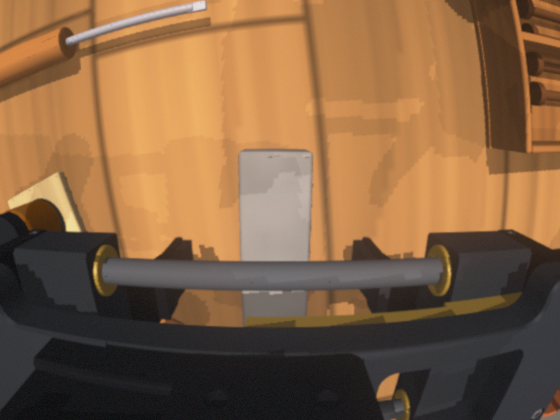

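The stone, columns 240 to 312, is aligned and centred between the fingers.

Emit:
{"name": "apply_moves", "arguments": {
  "steps": [
    [[0,0.05,2,0,0,0,1],[0,0.05,3,0,0,0,1],[0,0.05,3.2,0,0,0,1],[0,0.05,3.2,0,0,0,-1],[0,0.05,3.2,0,0,0,-1],[0,0.05,3.2,0,0,0,-1],[0,0.05,3.2,0,0,0,-1],[0,0.05,3.2,0,0,0,-1],[0,0.05,3.2,0,0,0,-1],[0,0.05,3.2,0,0,0,-1],[0,0.05,3.2,0,0,0,-1]]
  ]
}}

```text
time_s: 8.88
position: [0.6382, 0.2427, 0.0132]
tcp_rot: [[0.105, 0.994, 0.001], [0.994, -0.105, 0.0], [0.0, 0.001, -1.0]]
force: [1.0, 0.4, -0.1]
opening: 0.461
grasp_force: 30.0
```

```bash
python3 plan.py 644.2,-243.8,110,20.3 644.2,-243.8,24,20.3
```

```text
t 8.88 pos [638.2 242.7  13.2] yaw 84.0 open 0.461 gf 30.0 F [ 1.   0.4 -0.1]
644.2,-243.8,110,20.3 -> [-48.32   5.71  -9.69] rz 63.7
644.2,-243.8,24,20.3 -> [-48.32   5.71  -1.09] rz 63.7
```

Emit:
{"name": "apply_moves", "arguments": {
  "steps": [
    [[0,0,-3,0,0,0,-1],[0,0,-8,0,0,0,-1],[-2,0.2,-9.7,0,0,4,-1],[-6,0.7,-9.7,0,0,10,-1],[-11,1.3,-9.7,0,0,17,-1],[-16,1.9,-9.7,0,0,24,-1],[-21,2.5,-9.7,0,0,31,-1],[-26,3.1,-9.7,0,0,38,-1],[-31,3.7,-9.7,0,0,45,-1],[-36,4.3,-9.7,0,0,51,-1],[-41,4.8,-9.7,0,0,57,-1],[-45,5.3,-9.7,0,0,62,-1],[-47.5,5.6,-9.7,0,0,63.7,-1],[-48.3,5.7,-8,0,0,63.7,-1],[-48.3,5.7,-4,0,0,63.7,-1],[-48.3,5.7,-3,0,0,63.7,-1],[-48.3,5.7,-3,0,0,63.7,-1],[-48.3,5.7,-3,0,0,63.7,-1]]
  ]
}}

```text
time_s: 11.12
position: [0.6449, -0.2433, 0.0442]
tcp_rot: [[0.938, 0.348, 0.002], [0.348, -0.938, -0.001], [0.001, 0.002, -1.0]]
force: [-0.4, -0.2, -2.0]
opening: 0.456
grasp_force: 30.0
```

```bash
python3 plan.py 644.2,-243.8,21.6,20.3
```

```text
t 11.12 pos [ 644.9 -243.3   44.2] yaw 20.3 open 0.456 gf 30.0 F [-0.4 -0.2 -2. ]
644.2,-243.8,21.6,20.3 -> [-0.08  0.02  2.26] rz 0.0
```

Emit:
{"name": "apply_moves", "arguments": {
  "steps": [
    [[-0.05,0,1.2,0,0,0,-1],[-0.05,0,1.9,0,0,0,-1],[-0.05,0,2.2,0,0,0,-1],[-0.05,0,2.25,0,0,0,-1],[-0.05,0,2.25,0,0,0,0.2],[-0.05,0,2.25,0,0,0,0.5],[-0.05,0,2.25,0,0,0,0.5],[-0.05,0,2.25,0,0,0,0.5],[-0.05,0,-1,0,0,0,0.6],[-0.05,0,-6,0,0,0,1],[-0.05,0,-8,0,0,0,1],[-0.05,0,-8,0,0,0,1],[-0.05,0,-8,0,0,0,1]]
  ]
}}

```text
time_s: 12.75
position: [0.6421, -0.2431, 0.1212]
tcp_rot: [[0.938, 0.346, -0.003], [0.346, -0.938, 0.002], [-0.002, -0.003, -1.0]]
force: [0.7, 0.1, -0.7]
opening: 0.995
grasp_force: 0.0
```

```bash
python3 plan.py 655,95,110,83.5 655,95,45,83.5
```

```text
t 12.75 pos [ 642.1 -243.1  121.2] yaw 20.3 open 0.995 gf 0.0 F [ 0.7  0.1 -0.7]
655,95,110,83.5 -> [ 12.93 -31.27   1.17] rz -63.2
655,95,45,83.5 -> [ 12.95 -31.25   7.67] rz -63.2
```

Emit:
{"name": "apply_moves", "arguments": {
  "steps": [
    [[12.9,-31.3,0.5,0,0,-63.2,1],[12.9,-31.3,0.5,0,0,-63.2,1],[12.9,-31.3,0.5,0,0,-63.2,1],[12.9,-31.3,0.5,0,0,-63.2,1],[12.9,-31.3,0.5,0,0,-63.2,1],[12.9,-31.3,0.5,0,0,-63.2,1],[12.9,-31.3,0.5,0,0,-63.2,1],[12.9,-31.3,4,0,0,-63.2,1],[12.9,-31.3,7,0,0,-63.2,1],[12.9,-31.3,7,0,0,-63.2,1],[12.9,-31.3,7,0,0,-63.2,1],[12.9,-31.3,7,0,0,-63.2,1]]
  ]
}}

```text
time_s: 14.25
position: [0.657, 0.0939, 0.0544]
tcp_rot: [[0.115, 0.993, 0.003], [0.993, -0.115, -0.0], [0.0, 0.003, -1.0]]
force: [0.2, -0.3, -1.0]
opening: 1.001
grasp_force: 0.0
```

```bash
python3 plan.py 655,95,15,83.5; python3 - <<'E'
from h import *
cv2.imwrite('pics/w3.png',bot.capture('wrist'))
i=bot.capture('top');cv2.imwrite('pics/t3.png',cv2.resize(i[115:255,175:445],None,fx=2.9,fy=2.9,interpolation=2))
E
```

```text
t 14.25 pos [657.   93.9  54.4] yaw 83.4 open 1.001 gf 0.0 F [ 0.2 -0.3 -1. ]
655,95,15,83.5 -> [ 0.08 -0.22  3.94] rz -0.1
```

View pics/w3.png

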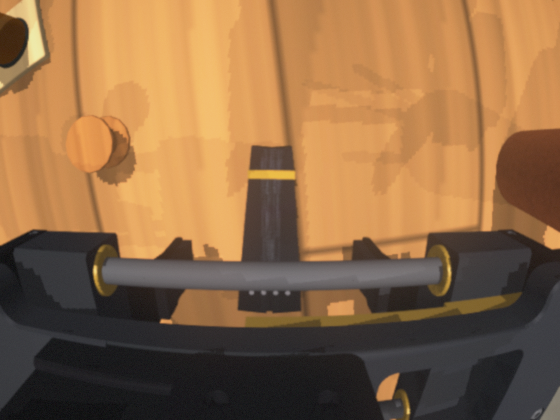

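View pics/t3.png

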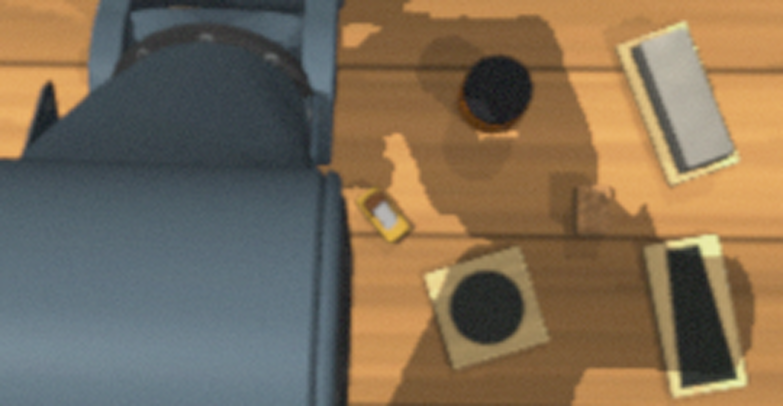

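The stone sits squarely on its board at (685,97) in the top crop, and the plane is untouched. In the wrist view the tailpiece, narrow end at (272,147), is centred between the fingers.

Emit:
{"name": "apply_moves", "arguments": {
  "steps": [
    [[0.1,-0.15,2.5,0,0,0,1],[0.1,-0.15,3.5,0,0,0,1],[0.1,-0.15,3.85,0,0,0,1],[0.1,-0.15,3.85,0,0,0,-1],[0.1,-0.15,3.85,0,0,0,-1],[0.1,-0.15,3.85,0,0,0,-1],[0.1,-0.15,3.85,0,0,0,-1],[0.1,-0.15,3.85,0,0,0,-1],[0.1,-0.15,3.85,0,0,0,-1],[0.1,-0.15,3.85,0,0,0,-1],[0.1,-0.15,3.85,0,0,0,-1],[0.1,-0.15,3.85,0,0,0,-1]]
  ]
}}

```text
time_s: 15.85
position: [0.6546, 0.0956, 0.0146]
tcp_rot: [[0.114, 0.994, 0.0], [0.994, -0.114, -0.0], [-0.0, 0.0, -1.0]]
force: [0.2, -1.1, 0.1]
opening: 0.395
grasp_force: 29.9
```

```bash
python3 plan.py 467.3,-255.8,110,10.6 467.3,-255.8,24,10.6
```

```text
t 15.85 pos [654.6  95.6  14.6] yaw 83.5 open 0.395 gf 29.9 F [ 0.2 -1.1  0.1]
467.3,-255.8,110,10.6 -> [-37.05 -14.61  -9.54] rz 72.9
467.3,-255.8,24,10.6 -> [-37.05 -14.62  -0.94] rz 72.9
```

Emit:
{"name": "apply_moves", "arguments": {
  "steps": [
    [[0,0,-3,0,0,0,-1],[0,0,-8,0,0,0,-1],[-2,-0.8,-9.5,0,0,4,-1],[-5,-2,-9.5,0,0,10,-1],[-9,-3.55,-9.5,0,0,18,-1],[-13,-5.1,-9.5,0,0,26,-1],[-17,-6.7,-9.5,0,0,34,-1],[-21,-8.3,-9.5,0,0,42,-1],[-25,-9.9,-9.5,0,0,50,-1],[-29,-11.4,-9.5,0,0,58,-1],[-33,-13,-9.5,0,0,65,-1],[-36,-14.2,-9.5,0,0,71,-1],[-37.05,-14.6,-9.5,0,0,72.9,-1],[-37.05,-14.6,-7,0,0,72.9,-1],[-37.05,-14.6,-3.5,0,0,72.9,-1],[-37.05,-14.6,-2.5,0,0,72.9,-1],[-37.05,-14.6,-2.5,0,0,72.9,-1],[-37.05,-14.6,-2.5,0,0,72.9,-1]]
  ]
}}

```text
time_s: 18.1
position: [0.4681, -0.256, 0.0405]
tcp_rot: [[0.983, 0.184, 0.001], [0.184, -0.983, -0.001], [0.001, 0.001, -1.0]]
force: [0.2, -0.2, 0.1]
opening: 0.399
grasp_force: 29.9
```

```bash
python3 plan.py 467.3,-255.8,23,10.6; python3 - <<'E'
from h import *
cv2.imwrite('pics/w4.png',bot.capture('wrist'))
E
```

```text
t 18.1 pos [ 468.1 -256.    40.5] yaw 10.6 open 0.399 gf 29.9 F [ 0.2 -0.2  0.1]
467.3,-255.8,23,10.6 -> [-0.08 -0.04  1.75] rz 0.0
```

View pics/w4.png

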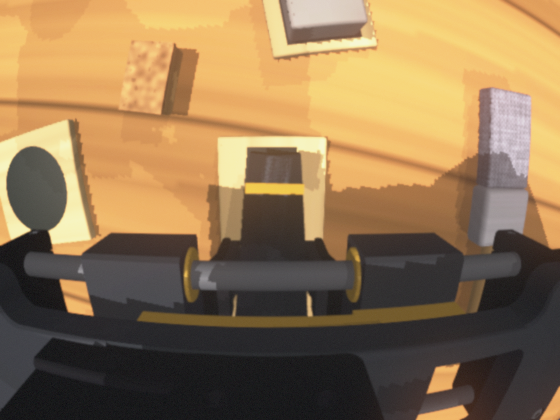

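The tailpiece, narrow end at (273,150), hangs centred and aligned over its board. I set it down.

Emit:
{"name": "apply_moves", "arguments": {
  "steps": [
    [[-0.05,0,1.0,0,0,0,-1],[-0.05,0,1.5,0,0,0,-1],[-0.05,0,1.7,0,0,0,-1],[-0.05,0,1.75,0,0,0,-1],[-0.05,0,1.75,0,0,0,0.1],[-0.05,0,1.75,0,0,0,0.4],[-0.05,0,1.75,0,0,0,0.4],[-0.05,0,1.75,0,0,0,0.4],[-0.05,0,-1,0,0,0,0.5],[-0.05,0,-6,0,0,0,1],[-0.05,0,-8.5,0,0,0,1],[-0.05,0,-8.5,0,0,0,1],[-0.05,0,-8.5,0,0,0,1]]
  ]
}}

```text
time_s: 19.77
position: [0.4662, -0.2554, 0.1238]
tcp_rot: [[0.983, 0.183, -0.001], [0.183, -0.983, 0.001], [-0.001, -0.001, -1.0]]
force: [1.0, -0.1, 0.7]
opening: 0.991
grasp_force: 0.0
```

```bash
python3 plan.py 644,-89,110,75 644,-89,70,75
```

```text
t 19.77 pos [ 466.2 -255.4  123.8] yaw 10.6 open 0.991 gf 0.0 F [ 1.  -0.1  0.7]
644,-89,110,75 -> [ 20.53 -13.1    1.37] rz -64.4
644,-89,70,75 -> [ 20.53 -13.09   5.37] rz -64.4
```

Emit:
{"name": "apply_moves", "arguments": {
  "steps": [
    [[20.5,-13.1,0,0,0,-64.4,1],[20.5,-13.1,0,0,0,-64.4,1],[20.5,-13.1,0,0,0,-64.4,1],[20.5,-13.1,0,0,0,-64.4,1],[20.5,-13.1,0,0,0,-64.4,1],[20.5,-13.1,0,0,0,-64.4,1],[20.5,-13.1,0,0,0,-64.4,1],[20.5,-13.1,3,0,0,-64.4,1],[20.5,-13.1,4.8,0,0,-64.4,1],[20.5,-13.1,4.8,0,0,-64.4,1],[20.5,-13.1,4.8,0,0,-64.4,1],[20.5,-13.1,4.8,0,0,-64.4,1]]
  ]
}}

```text
time_s: 21.28
position: [0.6451, -0.0898, 0.0776]
tcp_rot: [[0.26, 0.966, 0.002], [0.966, -0.26, -0.001], [-0.0, 0.002, -1.0]]
force: [-0.3, -0.1, -0.6]
opening: 1.001
grasp_force: 0.0
```

```bash
python3 plan.py 644,-89,17,75; python3 - <<'E'
from h import *
cv2.imwrite('pics/w5.png',bot.capture('wrist'))
E
```

```text
t 21.27 pos [645.1 -89.8  77.6] yaw 74.9 open 1.001 gf 0.0 F [-0.3 -0.1 -0.6]
644,-89,17,75 -> [ 0.05 -0.14  6.06] rz -0.1
```

View pics/w5.png

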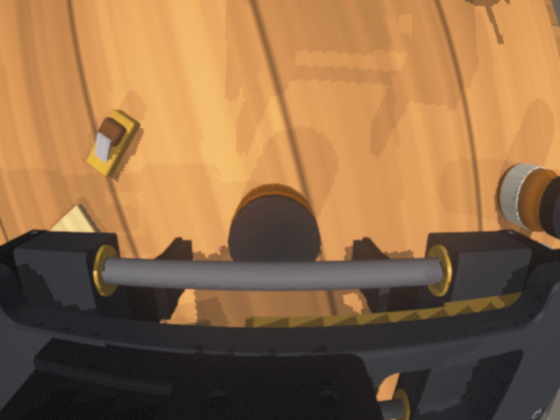

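The big jar, columns 230 to 320, is centred between the fingers (180 to 365).

Emit:
{"name": "apply_moves", "arguments": {
  "steps": [
    [[0.05,-0.1,3,0,0,0,1],[0.05,-0.1,5,0,0,0,1],[0.05,-0.1,6,0,0,0,1],[0.05,-0.1,6,0,0,0,1],[0.05,-0.1,6,0,0,0,-1],[0.05,-0.1,6,0,0,0,-1],[0.05,-0.1,6,0,0,0,-1],[0.05,-0.1,6,0,0,0,-1],[0.05,-0.1,6,0,0,0,-1],[0.05,-0.1,6,0,0,0,-1],[0.05,-0.1,6,0,0,0,-1]]
  ]
}}

```text
time_s: 22.7
position: [0.6443, -0.089, 0.0171]
tcp_rot: [[0.259, 0.966, 0.002], [0.966, -0.259, -0.001], [-0.0, 0.002, -1.0]]
force: [1.9, -0.7, 4.3]
opening: 0.661
grasp_force: 30.0
```

```bash
python3 plan.py 471,-85.2,110,75 471,-85.2,25,75
```

```text
t 22.7 pos [644.3 -89.   17.1] yaw 75.0 open 0.661 gf 30.0 F [ 1.9 -0.7  4.3]
471,-85.2,110,75 -> [ -4.12 -16.81  -9.32] rz -0.0
471,-85.2,25,75 -> [ -4.12 -16.83  -0.82] rz -0.0
```

Emit:
{"name": "apply_moves", "arguments": {
  "steps": [
    [[0,0,-3,0,0,0,-1],[0,0,-7.5,0,0,0,-1],[-0.5,-2,-9.3,0,0,0,-1],[-1.4,-5.5,-9.3,0,0,0,-1],[-2.3,-9.5,-9.3,0,0,0,-1],[-3.3,-13.5,-9.3,0,0,0,-1],[-4,-16.2,-9.3,0,0,0,-1],[-4.1,-16.8,-8,0,0,0,-1],[-4.1,-16.8,-5,0,0,0,-1],[-4.1,-16.8,-2.5,0,0,0,-1],[-4.1,-16.8,-1.5,0,0,0,-1],[-4.1,-16.8,-1.3,0,0,0,-1],[-4.1,-16.8,-1.3,0,0,0,-1]]
  ]
}}

```text
time_s: 24.32
position: [0.4708, -0.0849, 0.0299]
tcp_rot: [[0.259, 0.966, 0.0], [0.966, -0.259, -0.0], [-0.0, 0.0, -1.0]]
force: [-0.7, -0.2, -1.0]
opening: 0.655
grasp_force: 30.0
```

```bash
python3 plan.py 471,-85.2,25.4,75
```

```text
t 24.32 pos [470.8 -84.9  29.9] yaw 75.0 open 0.655 gf 30.0 F [-0.7 -0.2 -1. ]
471,-85.2,25.4,75 -> [-0.03  0.03  0.45] rz -0.0
```

Release and rise. I then move well clear of the top camera, up and to the robot's left (tool +x is about world +y).

Emit:
{"name": "apply_moves", "arguments": {
  "steps": [
    [[0,0,0.3,0,0,0,-1],[0,0,0.45,0,0,0,-1],[0,0,0.45,0,0,0,-1],[0,0,0.45,0,0,0,0.5],[0,0,0.45,0,0,0,0.85],[0,0,0.45,0,0,0,0.85],[0,0,0.45,0,0,0,0.85],[0,0,-2,0,0,0,0.9],[0,0,-6,0,0,0,1],[0,0,-12,0,0,0,1],[0,0,-18,0,0,0,1],[55,-30,-20,0,0,0,1],[55,-30,-20,0,0,0,1],[55,-30,-20,0,0,0,1],[55,-30,-20,0,0,0,1],[55,-30,-20,0,0,0,1],[55,-30,-20,0,0,0,1],[55,-30,-20,0,0,0,1],[55,-30,-20,0,0,0,1],[55,-30,-20,0,0,0,1]]
  ]
}}

```text
time_s: 26.82
position: [0.3375, 0.4635, 0.2275]
tcp_rot: [[0.259, 0.966, 0.0], [0.966, -0.259, -0.0], [-0.0, 0.0, -1.0]]
force: [0.4, 0.1, -0.1]
opening: 1.003
grasp_force: 0.0
```

```bash
python3 plan.py; python3 - <<'E'
from h import *
i=bot.capture('top');cv2.imwrite('pics/top1.png',i);cv2.imwrite('pics/t5.png',cv2.resize(i[115:255,175:445],None,fx=2.9,fy=2.9,interpolation=2))
cv2.imwrite('pics/scene1.png',bot.capture('scene'))
E
```

```text
t 26.82 pos [337.5 463.5 227.5] yaw 75.0 open 1.003 gf 0.0 F [ 0.4  0.1 -0.1]
```

View pics/t5.png

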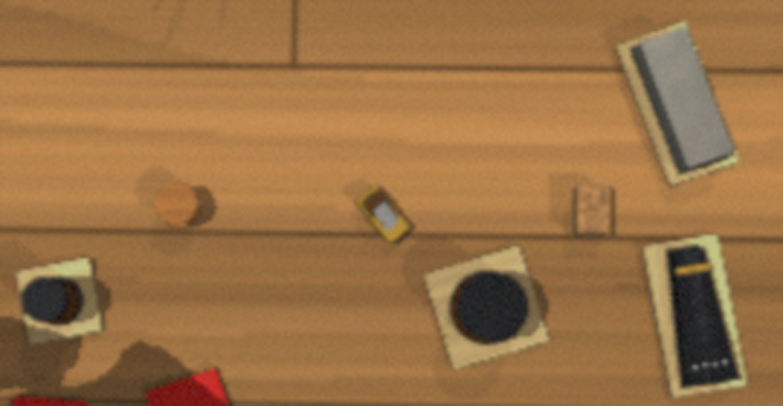

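View pics/scene1.png

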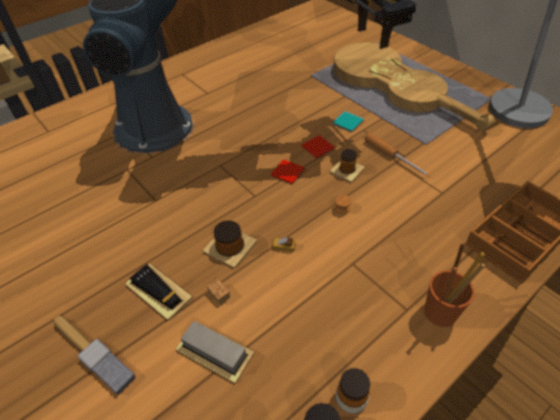

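All four are on their boards: small jar at (50,300), big jar at (490,307), stone at (685,97) and tailpiece at (703,315) in the top crop. The plane has not moved. I check the offsets by numbers.

The offsets are 2 mm or less for the stone and big jar. The small jar reads about 4 mm because its dark side merges with its lid in the mask, still inside the 10 mm allowed. I hand in.

```bash
python3 -c "
from rig import bot
print(bot.hand_in())"
```

```text
the job is handed in; nothing more can be done
None
```

I placed all four things on their matching boards, left the plane where it stood, and handed the job in at about 27 s of robot time; the hand-in returned no verdict.

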